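Seat a vial's snap cap with the hand press

ROBOT

A 6-joint arm with a two-finger parallel gripper is mounted at the origin on a cart in front of the work surface, level with it; the furniture and walls round the work are solid. World frame = base frame: x ahead of the robot, y to its left, z up, the work surface at z = 0. Lengths are in mm, angles in rad, forces in N, time in s.
With the tool pointing down it reaches from about 275 to 1000 mm from the base axis. Payload 8.4 kg.
Tool frame: the origin (TCP) lies midway between the tips of the shut fingers; the grasp point (between the pads) lies 19 mm behind it; z points along the fingers, y is the line along which they close (so a half turn about z gives the same grasp; the last joint's range is limited). The gripper opens to 85 mm and grips with 20 to 120 N. Pads are 22 mm wide; open, the fingers measure 114 mm over their backs; the gripper's body (76 mm by 85 mm) begins 54 mm behind the grasp point. The pads swing forward as they close: fully open they stand 13 mm farther back than shut.
Start: joints at [-1.166, 0.353, 1.633, -0, 1.155, -0.002], TCP at [247.294, -573.998, 231.281] pointing down, gripper open.
Joint ranges: [-2.63, 2.63], [-0.92, 2.1], [0.06, 2.66], [-1.3, 4.44], [0, 2.69], [-3.02, 3.02]. Speed limits (rad/s): [2.22, 2.22, 2.79, 3.14, 3.14, 3.14].

INTERFACE

Orientations are given as [roll, pitch, yaw] about the fixed x, y, z axes, in that order (R = Rz(yaw) Ry(pitch) Rx(roll)).
In Python, from rig import * gives the robot as it stands.
- The arm moves only by the shell command python3 -m jog 'ROWS' [FORCE]. ROWS is JSON, a list of rows, each an object of numbers: "x", "y", "z": the shift along the tool's x, y, z in cm; "spin": the turn about the tool's z in rad; "grip": the closure, from 0 (fully open) to 1 (shut). In form: [{"x": .., "y": .., "z": .., "spin": .., "grip": ..}, ...]. A call has 1 to 20 rows; each row shifts and turns the commanded pose from where the row before left it, along the tool's axes as they then stand; what a row does not reach is not made up. A row lasts 1/12 s, in which the tool goes at most 41.7 mm and 7.16 degrees, less where a joint would pass 70% of its speed; a pose out of reach is approached as far as the arm can. A call with a gripper value outside its range is refused whole. The fingers move at their own pace and stop on an object; FORCE is the grip in N (left out, the last holds). Time passes only in rows, so rows that do not move let the fingers close. It gives the time, the measured TCP pose, the force, the opening and the grip force at its end, in the units of the state.
- sense(): the state, without advancing time (a new reading comes with each control period).
- grab_frame(name): name is "scene" or "top"; returns a dict with "pixels" (384x512x3 uint8, blue, green, red), "camera_matrix" (3x3 intrinsics, pixels), "k1" (the pictures are not rectified: a ray, as slopes to the right and down, at radius r is drawn at 1 + k1 r^2 times it, then the intrinsics apply), "rvec" (rotation vector, rad) and "tvec" (3), from world to camera coordinates, as OpenCV has them. Camera axes: x right, y down, z forward; pixel columns grow to the right and rows downward; lengths in mm; the calibration is good to about 2 mm. A picture is of the moment at which its call begins. There is no depth.
- sign_off(): hands the job in; it is judged then, once.
The state is a dict: "clock": time; "qpos": joint angles; "qvel": joint speeds; "joint_efforts": joint torques, N m; "eef_pos": TCP position; "tcp_rot": TCP orientation; "contact_force": force on the tool from outside, world axes, zero at the start; "wrist_torque": the same for the moment, N m; "opening": opening from 0.0 (shut) to 1.0 (fully open); "grasp_force": force on a finger pad.
Only numpy, scipy, OpenCV 4.12 (cv2) and the standard library are available. Lean on these libraries where they do the work, as an engineer would, in place of code of your own. Each camera call takes 0.05 s, during which the arm holds its last target. There are 200 camera calls.

TASK

Two identical hand presses for vial caps stand on the bench; one of them holds a vial whose snap cap is only half on. Press the plunger of that press straight down to its stop to seat the cap, then let the plunger spring back up. Leave the plunger of the other, empty press alone.

Things in the scene. Friction and masses are not known exactly. Their poses are not given: they have to be found in the camera images.
- plunger_head (a point): Centre of the flat top (35 mm across) of the black mushroom knob, 40 mm across, on the plunger of the press that holds the vial; 170 mm above the bench with the plunger up, moves with it. Grey press bolted to the bench, turned up to 30 degrees: base 125 x 90 mm, rear column, arm 36 mm wide reaching forward over the nest; nothing of it but the plunger is above 135 mm.
- plunger (a joint): Travel of that plunger in m: 0 = up, grows as it is pressed straight down, 0.018 = at its stop. A spring returns it: 3 N at the top, 6.5 N at the stop; over the last 6 to 7 mm the cap adds about 3 N, so about 10 N reach the stop. Beyond it the force rises steeply.
- vial_cap (a joint): How far the white snap cap (25 mm across, 14 mm tall) is pushed onto the amber vial (26 mm across) that stands in the nest ring under the plunger, seen from the front below the arm; in m: 0 to 0.001 at the start (standing proud), about 0.006 when seated by the press. It stays where it is pushed.
- spare_plunger (a joint): Travel of the plunger of the other press, identical but with an empty nest: 0 = up, 0.018 = at its stop. It must stay up.

How it is judged:
By the outcome, as a careful person would: the job done as asked, in the order asked, and still so for the second after the job is handed in, with the robot touching nothing.
It also fails if it takes over 29 s, if anything falls off the work surface, if the arm or the gripper's body presses on something with over 40 N, if the wrist force passes 120 N, or if a joint passes its speed limit or range.

## Working session

There is one attempt and no reset: what is moved stays moved. The work goes in short steps, Python scripts to look and compute and a shell command to move; the robot and the scene stay as the last step left them, time stands still between calls to the robot, and variables do not carry over. Pictures are saved under pics/ and viewed, at most 10 in all, crops included, and the job is handed in when it is done.

```bash
mkdir -p pics; python3 - <<'E'
from rig import *
import cv2,pickle
d={}
for n in("scene","top"):
    f=grab_frame(n);d[n]=f;cv2.imwrite(f"pics/{n}0.png",f["pixels"])
    print(n,f["camera_matrix"],f["k1"],f["rvec"],f["tvec"])
pickle.dump(d,open("f0.pkl","wb"))
s=sense();print(s["tcp_rot"],s["contact_force"],s["clock"])
E
```

```text
scene [[479.02251778   0.         245.53846978]
 [  0.         479.02251778 198.33835481]
 [  0.           0.           1.        ]] -0.04086840618684396 [ 0.59178058 -2.73104493  1.03461025] [ 517.84293121  239.31185652 1057.47253554]
top [[357.80774093   0.         262.6173017 ]
 [  0.         357.80774093 190.85390442]
 [  0.           0.           1.        ]] 0.03849785427599988 [ 2.18860905 -2.23719236  0.07873169] [   7.41980925  569.18990925 1073.17123787]
[-3.14038975e+00  6.41485840e-06  4.06799462e-01] [-0.67708037 -0.22071833 -1.10679485] 0.1
```

View pics/scene0.png

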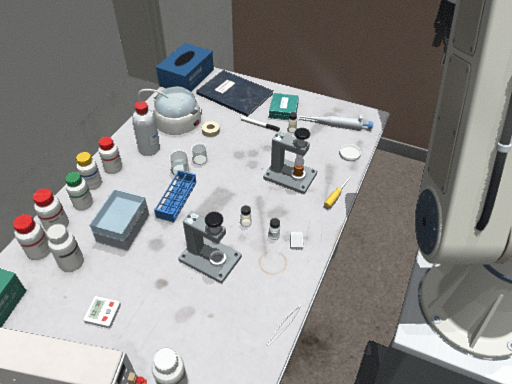

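View pics/top0.png

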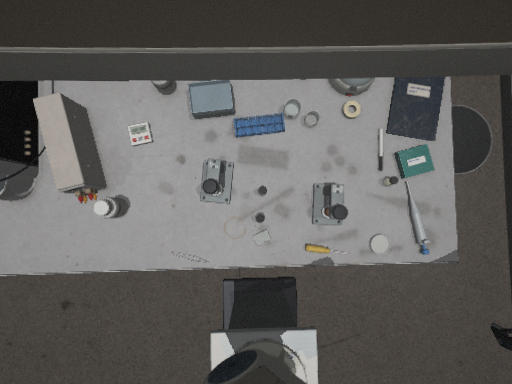

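The scene view shows two presses. The farther one, with its knob at about (302,134), has amber and white under the arm at (299,170). The nearer one, with its knob at (214,222), has an empty nest. In the top view their knobs are at about (340,212) and (210,186). Next I measure both and zoom in.

```bash
cat > h.py <<'E'
import cv2,numpy as np
def ray(f,uv):
    K=f["camera_matrix"];k=f["k1"]
    p=cv2.undistortPoints(np.array([[uv]],float),K,np.array([k,0,0,0,0.]))[0,0]
    R=cv2.Rodrigues(np.array(f["rvec"],float))[0];t=np.array(f["tvec"],float).ravel()
    return -R.T@t, R.T@np.array([p[0],p[1],1])
def plane(f,uv,z):
    c,d=ray(f,uv);return c+d*(z-c[2])/d[2]
def blob(f,uv,r=22,th=60):
    g=f["pixels"].max(2);m=(g<th).astype(np.uint8)
    w=np.zeros_like(m);cv2.circle(w,uv,r,1,-1);n,l,s,c=cv2.connectedComponentsWithStats(m*w)
    i=1+np.argmax(s[1:,4]);return c[i],s[i]
def tri(a,b):
    (c1,d1),(c2,d2)=a,b
    s=np.linalg.lstsq(np.c_[d1,-d2],c2-c1,rcond=None)[0]
    p,q=c1+s[0]*d1,c2+s[1]*d2;return (p+q)/2,np.linalg.norm(p-q)
E
python3 - <<'E'
from h import *
import pickle
d=pickle.load(open("f0.pkl","rb"))
for n,u,v in(("vial",(302,134),(340,212)),("spare",(214,222),(210,186))):
    for th in(45,60):
        a,sa=blob(d["scene"],u,14,th);b,sb=blob(d["top"],v,12,th)
        print(n,th,a,sa,b,sb,tri(ray(d["scene"],a),ray(d["top"],b)),plane(d["top"],b,168),plane(d["scene"],a,165))
S=d["scene"]["pixels"];T=d["top"]["pixels"]
r=lambda im:cv2.resize(im,(390,290),interpolation=cv2.INTER_CUBIC)
cv2.imwrite("pics/c.png",np.vstack([np.hstack([r(S[120:195,250:350]),r(S[205:280,170:270])]),np.hstack([r(T[175:235,290:370]),r(T[150:210,180:260])])]))
E
```

```text
vial 45 [301.63333333 133.93333333] [295 129  14  11  60] [334. 208.] [334 208   1   1   1] (array([ 507.96618983, -186.36649638,  174.62342091]), np.float64(12.866236891645512)) [ 513.89629265 -185.45886411  168.        ] [ 505.37167767 -200.11485677  165.        ]
vial 60 [301.64  133.384] [295 128  15  12 125] [334.4516129  210.74193548] [332 205   9  14  31] (array([ 504.14883147, -185.08555352,  178.83677917]), np.float64(5.999351500521848)) [ 506.74970056 -186.40832384  168.        ] [ 506.08132054 -202.09346907  165.        ]
spare 45 [213.42424242 220.71212121] [206 213  16  14  66] [216.  182.5] [216 182   1   2   2] (array([588.88169833, 122.41962173, 141.33728919]), np.float64(0.6386399208918064)) [586.74711081 119.5887861  168.        ] [579.10603437 138.9691366  165.        ]
spare 60 [213.54187192 219.32512315] [205 212  18  16 203] [213.69047619 186.83333333] [204 179  15  15  42] (array([580.01145553, 128.64646718, 157.26671284]), np.float64(8.269794561404654)) [575.6355401  125.72856075 168.        ] [580.61310224 135.49326699 165.        ]
```

View pics/c.png

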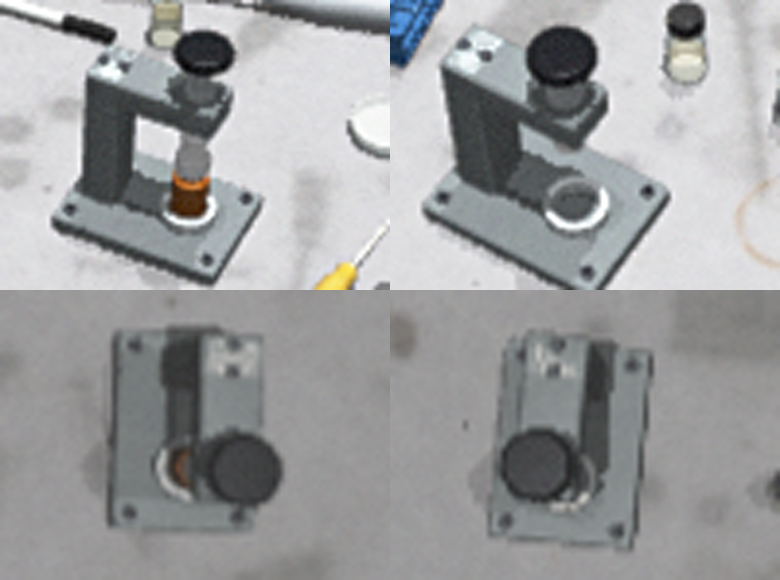

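The zoom settles it: the far press (left crops) holds the amber vial and the other nest is empty. In the top view the target knob is at about (340,211.5).

```bash
python3 - <<'E'
from h import *
import pickle
from rig import *
from scipy.spatial.transform import Rotation as Ro
d=pickle.load(open("f0.pkl","rb"))
for th in(70,80,90):
    b,s=blob(d["top"],(340,212),11,th);a,sa=blob(d["scene"],(302,133),12,65)
    p=plane(d["top"],b,168);print(th,b,s,p,plane(d["scene"],a,166),tri(ray(d["scene"],a),ray(d["top"],b)))
s=sense();R=Ro.from_euler("xyz",s["tcp_rot"]);print(s["eef_pos"],R.inv().apply(p-s["eef_pos"]))
E
```

```text
70 [338.58490566 211.28930818] [329 205  18  15 159] [ 505.09141699 -197.14309207  168.        ] [ 505.76869555 -201.1043978   166.        ] (array([ 504.83596082, -196.87562851,  169.61946365]), np.float64(0.6176110520681046))
80 [338.34449761 211.76555024] [329 204  19  18 209] [ 503.86902738 -196.47552576  168.        ] [ 505.76869555 -201.1043978   166.        ] (array([ 504.0479593 , -195.75178227,  170.80726129]), np.float64(0.264213693633185))
90 [338.25675676 211.7972973 ] [329 204  19  19 222] [ 503.79166579 -196.24398456  168.        ] [ 505.76869555 -201.1043978   166.        ] (array([ 503.96960757, -195.46312921,  171.0604393 ]), np.float64(0.25048665840846035))
[ 247.13268609 -573.61879722  230.64893536] [ 385.03057792 -244.94965674   62.94116235]
```

```bash
python3 -m jog '[{"grip":1,"x":1.2,"y":-0.75},{"grip":1,"x":2.4,"y":-1.5},{"grip":1,"x":2.4,"y":-1.5},{"grip":1,"x":2.4,"y":-1.5},{"grip":1,"x":2.4,"y":-1.5},{"grip":1,"x":2.4,"y":-1.5},{"grip":1,"x":2.4,"y":-1.5},{"grip":1,"x":2.4,"y":-1.5},{"grip":1,"x":2.4,"y":-1.5},{"grip":1,"x":2.4,"y":-1.5},{"grip":1,"x":2.4,"y":-1.5},{"grip":1,"x":2.4,"y":-1.5},{"grip":1,"x":2.4,"y":-1.5},{"grip":1,"x":2.4,"y":-1.5},{"grip":1,"x":2.4,"y":-1.5},{"grip":1,"x":2.4,"y":-1.5},{"grip":1,"x":1.2,"y":-0.75},{"grip":1},{"grip":1},{"grip":1}]' 40
python3 - <<'E'
from h import *
from rig import *
from scipy.spatial.transform import Rotation as Ro
s=sense();R=Ro.from_euler("xyz",s["tcp_rot"]);print(s["clock"],s["eef_pos"],s["tcp_rot"],s["opening"],s["contact_force"],R.inv().apply(np.array([504.5,-200,171])-s["eef_pos"]))
f=grab_frame("scene")["pixels"];g=grab_frame("top")["pixels"]
cv2.imwrite("pics/d.png",np.hstack([cv2.resize(f[60:200,230:370],(400,400)),cv2.resize(g[150:250,290:390],(400,400))]))
E
```

```text
0.1 [ 247.13268609 -573.61879722  230.64893536] [-3.14038975e+00  6.41485840e-06  4.06799462e-01] 1.0003888368488665 [-0.67708037 -0.22071833 -1.10679485] [ 384.19493688 -241.22350602   59.93668333]schema error: expected keys x, y, z, spin, grip
```

View pics/d.png

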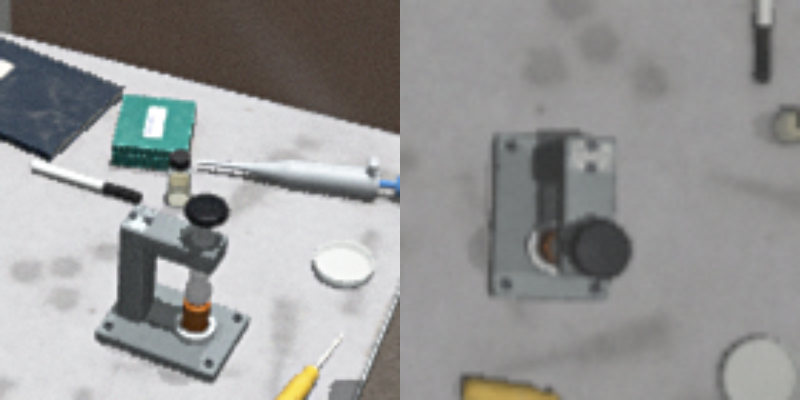

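The call was refused because every row needs all five keys, so nothing moved. The picture shows the press unchanged, with the knob at top view (339.6,211.9).

```bash
python3 -m jog '[{"x":1.2,"y":-0.75,"z":0,"spin":0,"grip":1},{"x":2.4,"y":-1.5,"z":0,"spin":0,"grip":1},{"x":2.4,"y":-1.5,"z":0,"spin":0,"grip":1},{"x":2.4,"y":-1.5,"z":0,"spin":0,"grip":1},{"x":2.4,"y":-1.5,"z":0,"spin":0,"grip":1},{"x":2.4,"y":-1.5,"z":0,"spin":0,"grip":1},{"x":2.4,"y":-1.5,"z":0,"spin":0,"grip":1},{"x":2.4,"y":-1.5,"z":0,"spin":0,"grip":1},{"x":2.4,"y":-1.5,"z":0,"spin":0,"grip":1},{"x":2.4,"y":-1.5,"z":0,"spin":0,"grip":1},{"x":2.4,"y":-1.5,"z":0,"spin":0,"grip":1},{"x":2.4,"y":-1.5,"z":0,"spin":0,"grip":1},{"x":2.4,"y":-1.5,"z":0,"spin":0,"grip":1},{"x":2.4,"y":-1.5,"z":0,"spin":0,"grip":1},{"x":2.4,"y":-1.5,"z":0,"spin":0,"grip":1},{"x":2.4,"y":-1.5,"z":0,"spin":0,"grip":1},{"x":1.2,"y":-0.75,"z":0,"spin":0,"grip":1},{"x":0,"y":0,"z":0,"spin":0,"grip":1},{"x":0,"y":0,"z":0,"spin":0,"grip":1}]' 40
python3 - <<'E'
from h import *
from rig import *
from scipy.spatial.transform import Rotation as Ro
s=sense();R=Ro.from_euler("xyz",s["tcp_rot"]);print(s["clock"],s["eef_pos"],s["tcp_rot"],s["opening"],s["contact_force"],R.inv().apply(np.array([504.5,-200,171])-s["eef_pos"]))
f=grab_frame("scene")["pixels"]
cv2.imwrite("pics/e.png",cv2.resize(f[60:200,230:370],(400,400)))
E
```

```text
clock: 1.78
eef_pos: [505.0, -200.6, 231.2]
tcp_rot: [-3.141, 0.0, 0.409]
contact_force: [-0.6, -0.1, -0.3]
opening: -0.002
grasp_force: 0.0
1.7833 [ 504.96321269 -200.60651116  231.16164272] [-3.14134516e+00  3.89194883e-04  4.08871057e-01] -0.0015873559252033542 [-0.5782714  -0.07620416 -0.3319042 ] [-0.16048269 -0.72578827 60.1618912 ]
```

View pics/e.png

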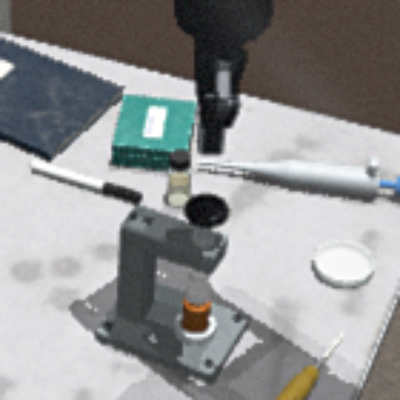

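The shut fingertips are directly above the knob (tips at crop (212,150), knob at (207,210)). Now I lower them to just above it.

```bash
python3 -m jog '[{"x":0,"y":0,"z":1,"spin":0,"grip":1},{"x":0,"y":0,"z":1.5,"spin":0,"grip":1},{"x":0,"y":0,"z":1.5,"spin":0,"grip":1},{"x":0,"y":0,"z":1,"spin":0,"grip":1},{"x":0,"y":0,"z":0.5,"spin":0,"grip":1},{"x":0,"y":0,"z":0.3,"spin":0,"grip":1},{"x":0,"y":0,"z":0.3,"spin":0,"grip":1},{"x":0,"y":0,"z":0.3,"spin":0,"grip":1},{"x":0,"y":0,"z":0,"spin":0,"grip":1},{"x":0,"y":0,"z":0,"spin":0,"grip":1}]'
```

```text
clock: 2.67
eef_pos: [505.2, -201.9, 167.8]
tcp_rot: [3.141, -0.0, 0.407]
contact_force: [-2.1, -1.0, 3.2]
opening: 0.0
grasp_force: 1.3
```

```bash
python3 -m jog '[{"x":0,"y":0,"z":0.2,"spin":0,"grip":1},{"x":0,"y":0,"z":0.2,"spin":0,"grip":1},{"x":0,"y":0,"z":0.2,"spin":0,"grip":1},{"x":0,"y":0,"z":0.2,"spin":0,"grip":1},{"x":0,"y":0,"z":0.2,"spin":0,"grip":1},{"x":0,"y":0,"z":0.2,"spin":0,"grip":1},{"x":0,"y":0,"z":0,"spin":0,"grip":1},{"x":0,"y":0,"z":0,"spin":0,"grip":1}]'
```

```text
clock: 3.33
eef_pos: [505.3, -201.9, 155.4]
tcp_rot: [3.141, -0.0, 0.407]
contact_force: [-0.1, -2.5, 5.3]
opening: -0.0
grasp_force: 2.6
```

```bash
python3 -m jog '[{"x":0,"y":0,"z":0.1,"spin":0,"grip":1},{"x":0,"y":0,"z":0.1,"spin":0,"grip":1},{"x":0,"y":0,"z":0,"spin":0,"grip":1},{"x":0,"y":0,"z":0,"spin":0,"grip":1}]'
```

```text
clock: 3.67
eef_pos: [505.3, -201.9, 153.5]
tcp_rot: [3.141, -0.0, 0.407]
contact_force: [-2.0, -2.7, 5.7]
opening: -0.005
grasp_force: 3.0
```

```bash
python3 -m jog '[{"x":0,"y":0,"z":0.1,"spin":0,"grip":1},{"x":0,"y":0,"z":0,"spin":0,"grip":1},{"x":0,"y":0,"z":0,"spin":0,"grip":1}]'
```

```text
clock: 3.92
eef_pos: [505.4, -201.9, 152.5]
tcp_rot: [3.141, -0.0, 0.407]
contact_force: [-1.9, -1.9, 6.9]
opening: -0.001
grasp_force: 3.3
```

```bash
python3 -m jog '[{"x":0,"y":0,"z":0.05,"spin":0,"grip":1},{"x":0,"y":0,"z":0,"spin":0,"grip":1},{"x":0,"y":0,"z":0,"spin":0,"grip":1}]'
```

```text
clock: 4.17
eef_pos: [505.3, -201.9, 152.1]
tcp_rot: [3.141, -0.001, 0.407]
contact_force: [-2.2, -2.0, 8.3]
opening: -0.001
grasp_force: 3.7
```

```bash
python3 -m jog '[{"x":0,"y":0,"z":0.05,"spin":0,"grip":1},{"x":0,"y":0,"z":0,"spin":0,"grip":1},{"x":0,"y":0,"z":0,"spin":0,"grip":1}]'
```

```text
clock: 4.42
eef_pos: [505.4, -201.9, 152.0]
tcp_rot: [3.141, -0.001, 0.407]
contact_force: [-3.4, -1.7, 11.5]
opening: 0.002
grasp_force: 5.7
```

```bash
python3 -m jog '[{"x":0,"y":0,"z":0.05,"spin":0,"grip":1},{"x":0,"y":0,"z":0,"spin":0,"grip":1},{"x":0,"y":0,"z":0,"spin":0,"grip":1}]'
```

```text
clock: 4.67
eef_pos: [505.4, -201.9, 151.9]
tcp_rot: [3.141, -0.001, 0.407]
contact_force: [-4.9, -0.5, 15.7]
opening: -0.001
grasp_force: 8.0
```

The force is rising steeply at z = 151.9, about 18 mm of travel, so the plunger is at its stop. Now I raise the tool.

```bash
python3 -m jog '[{"x":0,"y":0,"z":-0.3,"spin":0,"grip":1},{"x":0,"y":0,"z":-0.4,"spin":0,"grip":1},{"x":0,"y":0,"z":-0.4,"spin":0,"grip":1},{"x":0,"y":0,"z":-0.4,"spin":0,"grip":1},{"x":0,"y":0,"z":-0.5,"spin":0,"grip":1},{"x":0,"y":0,"z":-1,"spin":0,"grip":1},{"x":0,"y":0,"z":-1.5,"spin":0,"grip":1},{"x":0,"y":0,"z":-1.5,"spin":0,"grip":1},{"x":0,"y":0,"z":-1.5,"spin":0,"grip":1},{"x":0,"y":0,"z":-0.7,"spin":0,"grip":1},{"x":0,"y":0,"z":0,"spin":0,"grip":1},{"x":0,"y":0,"z":0,"spin":0,"grip":1},{"x":0,"y":0,"z":0,"spin":0,"grip":1}]'
python3 - <<'E'
from h import *
from rig import *
import pickle
f=grab_frame("scene")["pixels"];o=pickle.load(open("f0.pkl","rb"))["scene"]["pixels"]
cv2.imwrite("pics/g.png",np.hstack([cv2.resize(i[110:200,250:340],(400,400),interpolation=2) for i in(o,f)]))
E
```

```text
clock: 5.75
eef_pos: [504.4, -201.3, 231.9]
tcp_rot: [-3.14, 0.001, 0.407]
contact_force: [0.0, 0.5, 0.6]
opening: 0.0
grasp_force: 0.0
```

View pics/g.png

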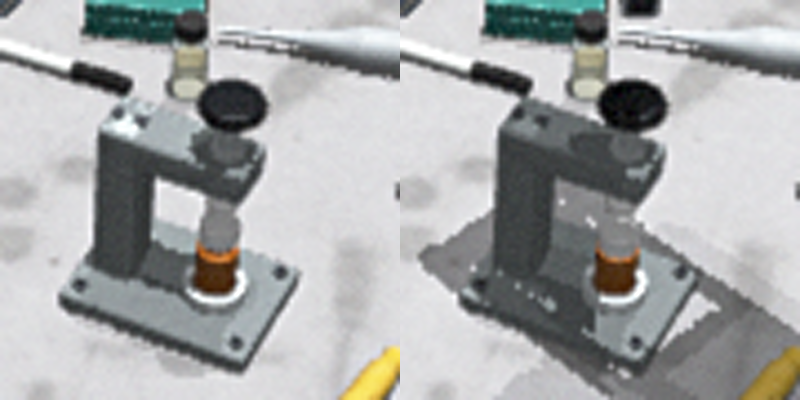

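Force and travel both say the plunger reached its stop, and it is back up. The arm's shadow hides the change in the cap, so I move aside and compare again.

```bash
python3 -m jog '[{"x":-1.2,"y":0.75,"z":0,"spin":0,"grip":1},{"x":-2.4,"y":1.5,"z":0,"spin":0,"grip":1},{"x":-2.4,"y":1.5,"z":0,"spin":0,"grip":1},{"x":-2.4,"y":1.5,"z":0,"spin":0,"grip":1},{"x":-2.4,"y":1.5,"z":0,"spin":0,"grip":1},{"x":-2.4,"y":1.5,"z":0,"spin":0,"grip":1},{"x":-2.4,"y":1.5,"z":0,"spin":0,"grip":1},{"x":-2.4,"y":1.5,"z":0,"spin":0,"grip":1},{"x":-2.4,"y":1.5,"z":0,"spin":0,"grip":1},{"x":-2.4,"y":1.5,"z":0,"spin":0,"grip":1},{"x":-2.4,"y":1.5,"z":0,"spin":0,"grip":1},{"x":-2.4,"y":1.5,"z":0,"spin":0,"grip":1},{"x":-2.4,"y":1.5,"z":0,"spin":0,"grip":1},{"x":-1.2,"y":0.75,"z":0,"spin":0,"grip":1},{"x":0,"y":0,"z":0,"spin":0,"grip":1}]'
python3 - <<'E'
from h import *
from rig import *
import pickle
F=grab_frame("scene");f=F["pixels"];o=pickle.load(open("f0.pkl","rb"))["scene"]["pixels"]
for u in((302,133),(214,220)):print([blob({"pixels":i},u,12,65)[0] for i in(o,f)])
cv2.imwrite("pics/h.png",np.hstack([cv2.resize(i[125:185,275:325],(400,480),interpolation=2) for i in(o,f)]))
E
```

```text
clock: 7.05
eef_pos: [293.9, -505.9, 231.9]
tcp_rot: [-3.141, 0.001, 0.404]
contact_force: [0.3, -0.6, -0.1]
opening: 0.002
grasp_force: 0.0
[array([301.65116279, 133.34883721]), array([301.74615385, 133.36923077])]
[array([213.51401869, 219.41588785]), array([213.53240741, 219.42592593])]
```

View pics/h.png

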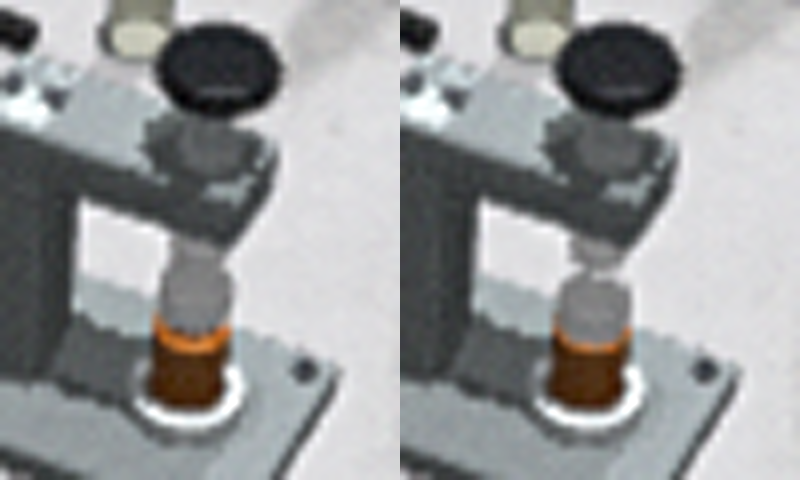

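The cap now sits lower: its top is near row 275, there is a clear gap below the plunger foot, and the orange band has narrowed. Both knobs are at their starting pixels.

```bash
python3 -c "
from rig import *
print(sign_off())"
```

```text
the job is handed in; nothing more can be done
None
```

I pressed the plunger of the press holding the vial to its stop (about 18 mm of travel), the cap now sits visibly lower on the vial, the plunger has sprung back up, the other press was not touched, and the job is handed in.

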